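# Close up the roast sample case

## Task

Pack up the open sample case on the roastery bench: first fold the upright orange flap down flat over the sample tins, then swing the open grey metal lid fully shut over it and let go. Only push, with the fingertips or the outside of the fingers: take neither flap nor lid between the fingers, and leave the tins and everything else on the bench where they stand.

Things in the scene. Friction and masses are not known exactly. Their poses are not given: they have to be found in the camera images.
- case: black open-topped hard case with metal corners, fixed to the bench, 200 mm along its x, 180 mm along its y, rim 85 mm high, walls 6 mm; origin at the centre of its underside, z up. The lid is hinged along its +y rim, the flap along its -y wall; both hinge lines run along the case's x. Three tins stand in its -y half, grey foam with colour discs (top 52 mm high) fills its +y half. At yaw 0 its axes are the world's; it is turned up to 0.6 rad either way
- flap (a joint): angle of the orange flap in rad: 0 = folded down flat inside the case, about 1.35 to 1.7 at the start (upright), upper stop 1.75. A plain flat panel 140 mm along the hinge, 75 mm from hinge to free edge, 5 mm thick, 0.06 kg. Its stiff hinge (0.08 N m of friction) lets it stay where it is left. Upright, it stands in the lid's way
- flap_hinge (a point): middle of the flap's hinge line, 10 mm inside the case's -y face and 73 mm above the bench; its frame turns with the flap: x along the hinge, y from the hinge to the free edge, z out of the outer face (up when folded). The panel fills z = 0 to 5 mm, so folded its top is 78 mm above the bench, 7 mm below the rim
- flap_edge (a point): middle of the flap's free edge on its outer face (75 mm from the hinge); the outer face looks up when folded, to the case's -y side when upright
- lid (a joint): angle of the lid in rad: 0 = fully shut, about 1.6 to 1.9 at the start (open, upright or leaning away from the case), upper stop 1.95. A plain flat grey metal panel 200 mm along the hinge, 180 mm from hinge to free edge, 8 mm thick, 0.22 to 0.38 kg. Its stiff hinge (0.4 N m of friction) lets it stay at any angle, so it must be pushed all the way down (some 3 N near its free edge); there is no catch
- lid_hinge (a point): middle of the lid's hinge line, on the case's +y rim, 85 mm above the bench; its frame turns with the lid: x along the hinge, -y from the hinge to the free edge, z out of the outer face (up when shut). The panel fills z = 0 to 8 mm, so shut its top is 93 mm above the bench
- lid_edge (a point): middle of the lid's free edge on its outer face (180 mm from the hinge); the outer face looks up when shut, to the case's +y side when open. Up to 270 mm above the bench when open
- tin0: closed sample tin standing in the case, 48 mm across, 50 mm high, loose; origin at the centre of its underside
- tin1: second such tin, the middle one, with a green label
- tin2: third such tin
- cup: white cup, 72 mm across, 60 mm high, loose, its centre about 70 mm beyond the case's +x end; origin at the centre of its underside
- jug: clear measuring jug, 100 mm across, 130 mm high, loose, origin at the centre of its underside
- bowl: white cupping bowl, 110 mm across, 55 mm high, loose; origin at the centre of its underside
- jar: amber glass jar with black cap, 72 mm across, 110 mm high, loose; origin at the centre of its underside
- spoon: spoon with a wooden handle lying on the bench, some 180 mm long, loose; origin near its middle

How it is judged (in metres and radians):
On the way, in this order (a step that is already met when the one before it is completed fails the run):
1. the flap lies folded flat while the lid is still open (value of joint flap below 0.08 rad and value of joint lid above 0.9 rad), for 0.2 s.
2. the lid is shut over the folded flap (value of joint flap below 0.08 rad and value of joint lid below 0.06 rad), for 0.2 s.
At the end, for the whole second after the job is handed in: flap within 0.08 rad of flat, lid within 0.06 rad of fully shut and at rest, tins and everything loose on the bench within 30 mm of where they began (all of step 2 and velocity of joint lid between -0.05 and 0.05 rad/s and distance of each of cup, jug, bowl, jar, spoon, tin0, tin1, tin2 from where it was at the start of the episode below 0.03 m); the robot touches nothing.
It fails at once if the flap is taken between the fingers (x of the grasp point in the frame of flap_hinge between -0.07 and 0.07 m and y of the grasp point in the frame of flap_hinge between 0 and 0.075 m and z of the grasp point in the frame of flap_hinge between -0.003 and 0.008 m).
It fails at once if the lid is taken between the fingers (x of the grasp point in the frame of lid_hinge between -0.1 and 0.1 m and y of the grasp point in the frame of lid_hinge between -0.18 and 0 m and z of the grasp point in the frame of lid_hinge between -0.003 and 0.011 m).
It fails at once if a tin or another loose thing is moved more than 30 mm or lifted (distance of any of cup, jug, bowl, jar, spoon, tin0, tin1, tin2 from where it was at the start of the episode above 0.03 m).
It also fails if it takes over 61 s, if anything falls off the work surface, if the arm or the gripper's body presses on something with over 40 N, if the wrist force passes 120 N, or if a joint passes its speed limit or range.

## Robot

A 6-joint arm with a two-finger parallel gripper is mounted at the origin on the work surface. World frame = base frame: x ahead of the robot, y to its left, z up, the work surface at z = 0. Lengths are in m, angles in degrees, forces in N, time in s.
With the tool pointing down it reaches from about 0.4 to 0.825 m from the base axis. Payload 7 kg.
Tool frame: the origin (TCP) lies at the very end of the fingers, on their centre line; the grasp point (between the pads) lies 19 mm behind it; y points along the fingers, x is the direction in which the jaws open and shut, and the axes are right-handed (so a half turn about y gives the same grasp; the last joint's range is limited). The gripper opens to 88 mm and grips with 3 to 60 N. Pads are 19 mm wide; open, the fingers measure 130 mm over their backs; the gripper's body (78 mm by 193 mm) begins 47 mm behind the grasp point.
Start: joints at [-53.394, 20.546, 0.682, 0, -70.136, -16.507], TCP at [0.232, -0.634, 0.227] pointing down, gripper open.
Joint ranges: [-176.03, 176.03], [-82.01, 121.73], [-58.28, 71.71], [-173.87, 95.51], [-174.79, -0.11], [-173.66, 173.66]. Speed limits (degrees/s): [136.94, 136.94, 172.46, 180, 180, 180].

## Interface

Orientations are given as [roll, pitch, yaw] about the fixed x, y, z axes, in that order (R = Rz(yaw) Ry(pitch) Rx(roll)).
In Python, from plant import ctrl gives the robot as it stands.
- The arm moves only by the shell command python3 -m crank 'ROWS'. ROWS is JSON, a list that holds one entry, the list of rows, each a list of 5 numbers: the closure, from -1 (fully open) to 1 (shut), then the shift along the tool's x, y, z in mm, then the turn about the tool's y in rad. In form: [[[claw, x, y, z, turn], ...]]. A call has 1 to 12 rows; each row is the pose to reach, as a shift and turn from the pose commanded when the call began, along the tool's axes at that moment; what a row does not reach only later rows make up. A row lasts 1/8 s, in which the tool goes at most 62.5 mm and 10.7 degrees, less where a joint would pass 70% of its speed; a pose out of reach is approached as far as the arm can. A call with a gripper value outside its range is refused whole. The fingers move at their own pace and stop on an object; the grip force is fixed at half the most. Time passes only in rows, so rows that repeat a pose let the fingers close. It gives the time, the measured TCP pose, the force and the opening at its end, in the units of the state.
- ctrl.get_obs(): the state, without advancing time (a new reading comes with each control period).
- ctrl.snapshot(name): name is "scene" or "side" or "wrist"; returns the picture (420x560x3 uint8, red, green, blue); there is no depth.
- ctrl.camera_model(name): a dict with "fx", "fy", "cx", "cy" (pixels), "dist_coeffs" ([k1, k2, p1, p2, k3] as OpenCV has them; the pictures are not rectified), "origin" and "orientation" of the camera in the world; the wrist camera has in their place "hand_eye" (4x4, takes a point from camera to tool coordinates, whose origin is the TCP and whose axes are the tool frame's). Camera axes: x right, y down, z forward; pixel columns grow to the right and rows downward; lengths in m; the calibration is good to about 2 mm. A picture is of the moment at which its call begins: read the wrist's pose just before it. camera_model takes no time and is no camera call.
- ctrl.close_job(): hands the job in, once; it reports no verdict.
Trained networks look in the newest picture that a camera, given by its name, has taken for a name from the list of things; names that differ only in an ending like _2 or _b are one class to them, and where a whole thing is asked for, a point or a joint stands for the part that bears it (a point fixed in the world has none). Each returns a list of dicts, best first, with "confidence" (0 to 1); they miss things now and then, are a little off and sometimes report something else, mostly with a low value. They report only what shows in the picture. A call takes as long as a camera call.
- ctrl.find_in(camera, name): "extent" ([left, top, width, height] in pixels, round what is visible of it).
The state is a dict: "clock": time; "joint_pos": joint angles; "qvel": joint speeds; "tau": joint torques, N m; "tool_pos": TCP position; "orientation": TCP orientation; "force": force on the tool from outside, world axes, zero at the start; "moment": the same for the moment, N m; "opening": finger opening in m.
Only numpy, scipy, OpenCV 4.12 (cv2) and the standard library are available. Lean on these libraries where they do the work, as an engineer would, in place of code of your own. Each camera call takes 0.05 s, during which the arm holds its last target.

## Working session

There is one attempt and no reset: what is moved stays moved. The work goes in short steps, Python scripts to look and compute and a shell command to move; the robot and the scene stay as the last step left them, time stands still between calls to the robot, and variables do not carry over. Pictures are saved under pics/ and viewed, and the job is handed in when it is done.

```bash
ls; mkdir -p pics
python3 - <<'E'
from plant import ctrl
import cv2
o=ctrl.get_obs()
for k,v in o.items(): print(k,v)
for n in ["scene","side","wrist"]:
    im=ctrl.snapshot(n); cv2.imwrite(f"pics/{n}0.png",im[:,:,::-1])
    print(n,ctrl.camera_model(n))
for n in ["scene","side"]:
  for t in ["case","flap","lid","cup","tin1","jug","jar","bowl","spoon"]:
    print(n,t,[( [round(x) for x in d["extent"]],round(d["confidence"],2)) for d in ctrl.find_in(n,t)][:2])
E
```

```text
pics
clock 0.0
joint_pos [-5.33936798e+01  2.05906302e+01  6.33389345e-01 -2.07806313e-02
 -7.01335581e+01 -1.65082130e+01]
qvel [ 0.15574388  0.15565019  0.06769653 -0.00060507 -0.03810347 -0.08835755]
tau [ 2.26515564e-03 -5.82724142e+01  2.93050933e+01  6.99721009e+00
  6.93308990e-03 -1.43171255e-04]
tool_pos [ 0.23177923 -0.63344575  0.22562675]
orientation [-8.99929264e+01 -9.26076077e-02  1.10091024e+02]
force [-1.27342839 -0.27712154 -0.01082763]
moment [-0.01616192  0.01057552 -0.01863799]
opening 0.08762807502800657
scene {'fx': 423.8407778525959, 'fy': 423.8407778525959, 'cx': 278.1168509100906, 'cy': 214.60333618327303, 'dist_coeffs': array([-0.01487008,  0.        ,  0.        ,  0.        ,  0.        ]), 'origin': array([ 1.19298468, -0.25015679,  1.24629336]), 'orientation': array([-148.66740747,    0.52998048,   70.42670809])}
side {'fx': 379.0785631924983, 'fy': 379.0785631924983, 'cx': 279.3239659538029, 'cy': 203.60042824145728, 'dist_coeffs': array([0.01440295, 0.        , 0.        , 0.        , 0.        ]), 'origin': array([-6.15034508e-04,  5.13988682e-01,  8
[... 755 characters left out ...]
 [([308, 156, 17, 87], 0.7)]
scene cup [([251, 248, 27, 29], 0.94)]
scene tin1 [([257, 223, 14, 14], 0.74), ([258, 207, 16, 20], 0.72)]
scene jug [([104, 205, 45, 45], 0.7)]
scene jar [([401, 160, 24, 32], 0.71)]
scene bowl [([127, 275, 38, 34], 0.82), ([244, 180, 11, 45], 0.33)]
scene spoon [([356, 126, 14, 42], 0.75), ([302, 156, 20, 86], 0.19)]
side case [([226, 144, 100, 117], 0.97), ([327, 119, 32, 22], 0.21)]
side flap [([294, 170, 24, 50], 0.87)]
side lid [([224, 145, 34, 95], 0.7)]
side cup [([256, 169, 21, 15], 0.78)]
side tin1 [([277, 192, 17, 23], 0.8), ([223, 148, 33, 91], 0.72)]
side jug []
side jar [([97, 308, 42, 46], 0.69)]
side bowl []
side spoon [([201, 334, 38, 86], 0.85)]
```

Run:
```python
import cv2
a=cv2.imread("pics/scene0.png");b=cv2.imread("pics/side0.png")
cv2.imwrite("pics/s1.png",cv2.resize(a[130:290,210:350],None,fx=4,fy=4,interpolation=cv2.INTER_CUBIC)[:600])
cv2.imwrite("pics/s2.png",cv2.resize(b[130:270,200:350],None,fx=4,fy=4,interpolation=cv2.INTER_CUBIC))
```

```text
(no output)
```

View pics/scene0.png

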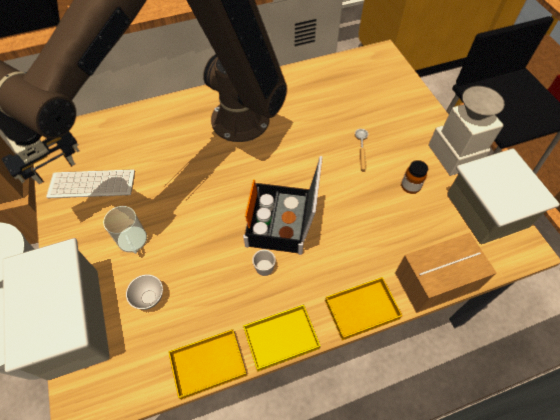

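View pics/side0.png

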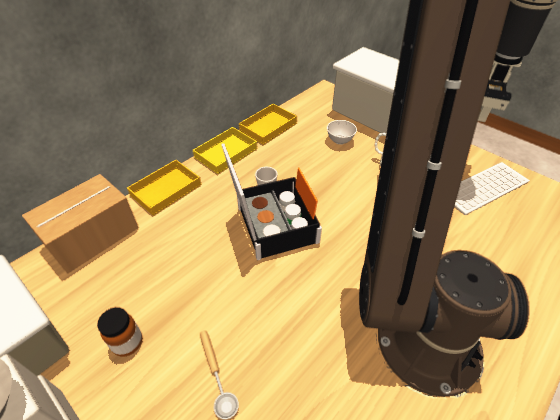

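```bash
ls pics
```

```text
s1.png
s2.png
scene0.png
side0.png
wrist0.png
```

View pics/s1.png

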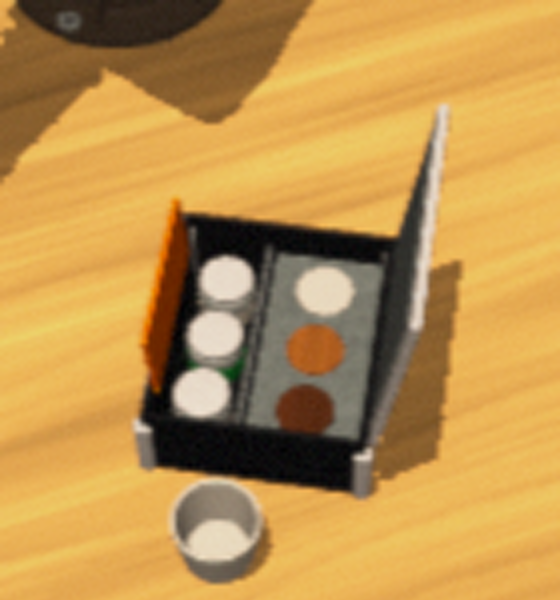

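View pics/s2.png

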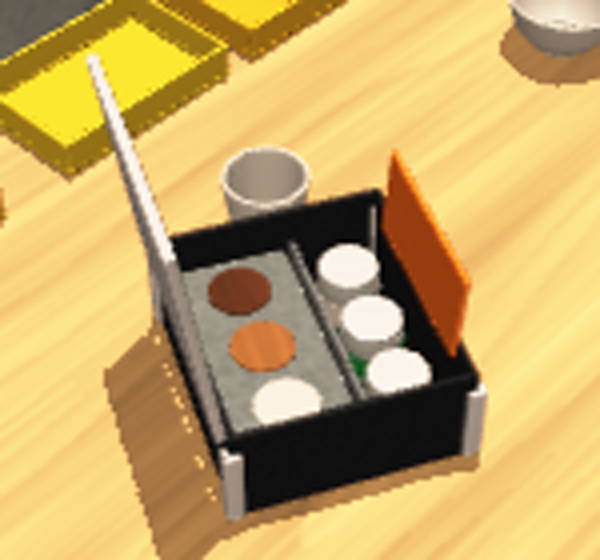

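The scene and side views agree. The lid is open at scene (320,160)-(313,212), and the flap stands upright at about (250,200). The cup is just beyond the case's +x end, at (264,262). Next I fit the case model to the corners.

```bash
cat > h.py <<'E'
import numpy as np, cv2
from scipy.spatial.transform import Rotation as R
from scipy.optimize import least_squares
from plant import ctrl
def cam(n,obs=None):
    m=ctrl.camera_model(n); K=np.array([[m['fx'],0,m['cx']],[0,m['fy'],m['cy']],[0,0,1]])
    if 'hand_eye' in m:
        T=np.eye(4);T[:3,:3]=R.from_euler('xyz',obs['orientation'],degrees=True).as_matrix();T[:3,3]=obs['tool_pos']
        T=T@m['hand_eye']
    else:
        T=np.eye(4);T[:3,:3]=R.from_euler('xyz',m['orientation'],degrees=True).as_matrix();T[:3,3]=m['origin']
    return K,m['dist_coeffs'],T
def proj(c,P):
    K,d,T=c; W=np.linalg.inv(T)
    return cv2.projectPoints(np.array(P,float).reshape(-1,1,3),cv2.Rodrigues(W[:3,:3])[0],W[:3,3],K,d)[0].reshape(-1,2)
def case2w(p,P): # p x,y,yaw
    return np.array([p[0],p[1],0])+np.array(P)@R.from_euler('z',p[2]).as_matrix().T
def lidpt(a,x,u,t=0): # u from hinge, t along outer normal
    # shut: dir -y, normal +z ; open a: free edge up
    return np.array([x,0.090-u*np.cos(a)+t*np.sin(a),0.085+u*np.sin(a)+t*np.cos(a)])
def flappt(a,x,u,t=0):
    return np.array([x,-0.080+u*np.cos(a)-t*np.sin(a),0.073+u*np.sin(a)+t*np.cos(a)])
E
python3 - <<'E'
from h import *
S=cam("scene");D=cam("side")
f=lambda l,ox,oy:[(x/4+ox,y/4+oy) for x,y in l]
# kind list
sc=[('f',-.07,.075,.0025,178,200),('f',.07,.075,.0025,148,345),('l',-.1,.18,.004,443,107),('l',.1,.18,.004,415,327),
('c',.1,-.09,.085,147,424),('c',.1,.09,.085,362,453),('c',-.1,-.09,.085,187,214),('c',.1,-.09,0,150,468),('c',.1,.09,0,362,495)]
sd=[('l',.1,.18,.004,93,60),('l',-.1,.18,.004,168,258),('f',.07,.075,.0025,395,150),('f',-.07,.075,.0025,468,285),('f',-.07,0,.0025,457,352),
('c',-.1,.09,.085,230,455),('c',-.1,-.09,.085,478,388),('c',.1,-.09,.085,380,192),('c',-.1,.09,0,237,517),('c',-.1,-.09,0,475,463)]
def res(p,raw=False):
    out=[]
    for c,l,ox,oy in((S,sc,210,130),(D,sd,200,130)):
        P=[flappt(p[3],*k[1:4]) if k[0]=='f' else lidpt(p[4],*k[1:4]) if k[0]=='l' else np.array(k[1:4]) for k in l]
        out.append(proj(c,case2w(p,P))-np.array([(k[4]/4+ox,k[5]/4+oy) for k in l]))
    return np.vstack(out) if raw else np.vstack(out).ravel()
best=min((least_squares(res,[.55,-.2,y,1.5,1.7],loss='soft_l1') for y in(-.4,0,.4)),key=lambda r:r.cost)
p=best.x;print(p,best.cost);print(res(p,True).round(1).tolist())
np.save('p.npy',p)
for n in['cup','tin']: pass
for nm,c in(('lidedge',lidpt(p[4],0,.18,.008)),('flapedge',flappt(p[3],0,.075,.005)),('cup',[.17,0,0])): print(nm,case2w(p,c))
E
```

```text
[ 0.50504258 -0.02008032 -0.48837737  1.6122524   1.69939457] 30.4973157708796
[[-0.7, -2.1], [-1.3, -1.4], [-0.3, -2.3], [-0.2, -0.6], [-2.7, -2.8], [0.7, -2.8], [-1.6, -1.8], [-1.5, -1.4], [-0.2, -1.1], [-1.4, -1.7], [-0.0, 0.6], [-1.7, -0.2], [-1.2, -1.0], [-1.4, 1.1], [-0.8, -3.5], [0.4, -3.7], [-0.8, -1.7], [-1.3, -0.2], [-1.2, -3.4]]
lidedge [0.56182339 0.08679    0.26248772]
flapedge [ 0.46370474 -0.09788457  0.14772834]
cup [ 0.65516879 -0.09984323  0.        ]
```

```bash
cat >> h.py <<'E'
def plan(ws,yaw=None,o=None):
    """world targets -> tool shifts mm + turn, from measured pose"""
    o=o or ctrl.get_obs(); M=R.from_euler('xyz',o['orientation'],degrees=True).as_matrix()
    t=0
    if yaw is not None: t=-((np.radians(yaw-o['orientation'][2])+np.pi)%(2*np.pi)-np.pi)
    for w in ws: print((M.T@(np.array(w)-o['tool_pos'])*1000).round(0),round(t,3))
E
python3 - <<'E'
from h import *
p=np.load('p.npy');print(np.degrees(p[2])+180)
plan(case2w(p,[[0,-.15,.26]]),np.degrees(p[2])+180)
print(case2w(p,[[0,-.15,.26]]))
E
```

```text
152.0180380419748
[ 382.  -33. -356.] -0.732
[[ 0.43466355 -0.15254462  0.26      ]]
```

```bash
python3 -m crank '[[[1,40,-33,-36,-0.08],[1,80,-33,-72,-0.16],[1,120,-33,-110,-0.24],[1,160,-33,-146,-0.32],[1,200,-33,-182,-0.4],[1,240,-33,-218,-0.48],[1,280,-33,-254,-0.56],[1,320,-33,-290,-0.64],[1,360,-33,-330,-0.7],[1,382,-33,-356,-0.732],[1,382,-33,-356,-0.732],[1,382,-33,-356,-0.732]]]'
python3 - <<'E'
from h import *
o=ctrl.get_obs();print(o['tool_pos'],o['orientation'],o['joint_pos'],o['force'])
im=ctrl.snapshot('wrist')[:,:,::-1].copy();cv2.imwrite('pics/w1.png',im)
p=np.load('p.npy');C=cam('wrist',o)
P=[flappt(p[3],x,u,.005) for x in(-.07,.07) for u in (0,.075)]+[lidpt(p[4],x,u,0) for x in(-.1,.1) for u in (0,.18)]+[np.array([x,y,.085]) for x in(-.1,.1) for y in(-.09,.09)]
q=proj(C,case2w(p,P));print(q.round().tolist())
for a in q: cv2.circle(im,tuple(int(v) for v in a),3,(255,0,255),1)
cv2.imwrite('pics/w1o.png',im)
E
```

```text
clock: 2.55
tool_pos: [0.4348, -0.1528, 0.2596]
orientation: [-90.0, -0.0, 152.1]
force: [0.9, 0.1, -0.0]
opening: 0.0007
[ 0.43481238 -0.15281985  0.25959611] [-8.99963602e+01 -3.18678387e-03  1.52059601e+02] [ 5.22864274e+00 -1.43370475e+00 -2.19631025e+01  1.39157635e-03
 -6.94752612e+01 -3.31695296e+01] [ 0.91636575  0.07159663 -0.03145507]
[[337.0, 242.0], [351.0, 269.0], [222.0, 242.0], [208.0, 268.0], [353.0, 364.0], [393.0, 532.0], [206.0, 364.0], [166.0, 532.0], [364.0, 242.0], [353.0, 364.0], [195.0, 242.0], [206.0, 364.0]]
```

View pics/w1o.png

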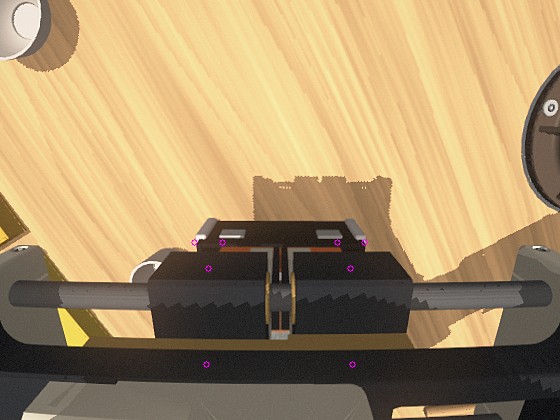

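The rim corners in this wrist view are at about (197,240) and (362,240), against predicted (195,242) and (364,242). That puts the fit within about 2 mm. Next I go behind the flap and push.

```bash
python3 -m crank '[[[1,0,45,0,0],[1,0,90,0,0],[1,0,127,0,0],[1,0,127,-20,0],[1,0,127,-40,0],[1,0,127,-55,0],[1,0,130,-62,0],[1,0,133,-70,0],[1,0,135,-77,0],[1,0,137,-84,0],[1,0,137,-84,0]]]'
python3 - <<'E'
from h import *
for n in['scene','side']:
    im=ctrl.snapshot(n)[:,:,::-1]; cv2.imwrite(f'pics/{n}1.png',cv2.resize(im[100:280,190:370],None,fx=3,fy=3,interpolation=cv2.INTER_CUBIC))
E
```

```text
clock: 3.98
tool_pos: [0.4744, -0.0782, 0.1222]
orientation: [-90.0, -0.0, 152.1]
force: [0.7, -0.1, -0.0]
opening: 0.0005
```

View pics/scene1.png

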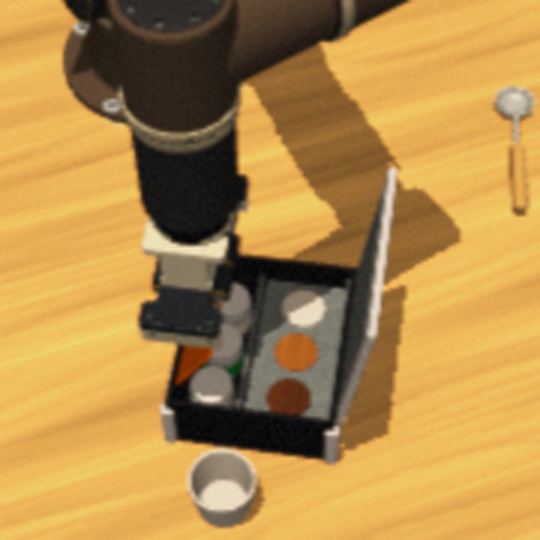

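View pics/side1.png

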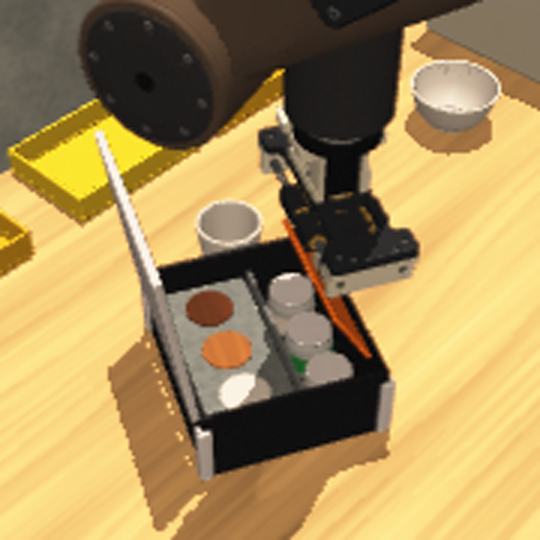

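The flap has turned to about 60° and the tins are undisturbed. I continue the arc down.

```bash
python3 -m crank '[[[1,0,4,-6,0],[1,0,8,-12,0],[1,0,13,-17,0],[1,0,18,-22,0],[1,0,25,-25,0],[1,0,31,-28,0],[1,0,38,-30,0],[1,0,42,-31,0],[1,0,44,-31,0],[1,0,44,-31,0]]]'
```

```text
clock: 5.32
tool_pos: [0.4886, -0.0513, 0.0784]
orientation: [-90.0, -0.0, 152.0]
force: [0.1, -0.1, -0.3]
opening: 0.0007
```

```bash
python3 -m crank '[[[1,0,1,0,0],[1,0,2,0,0],[1,0,2,0,0]]]'
```

```text
clock: 5.7
tool_pos: [0.4888, -0.0513, 0.078]
orientation: [-90.0, 0.0, 152.1]
force: [-6.8, 1.7, 18.3]
opening: 0.0003
```

Contact came at z = 0.078 with 18 N, which is exactly the folded height. I lift off and check.

```bash
python3 -m crank '[[[1,0,-20,0,0],[1,0,-65,0,0],[1,0,-115,0,0],[1,0,-165,0,0],[1,0,-215,0,0],[1,0,-245,0,0],[1,0,-245,0,0]]]'
python3 - <<'E'
from h import *
p=np.load('p.npy')
for n in['scene','side']:
    im=ctrl.snapshot(n)[:,:,::-1].copy();C=cam(n)
    im=cv2.resize(im[100:280,190:370],None,fx=3,fy=3,interpolation=cv2.INTER_CUBIC)
    for a in (0,.08):
      q=(proj(C,case2w(p,[flappt(a,x,.075,.005) for x in(-.07,.07)]))-[190,100])*3
      for v in q: cv2.circle(im,tuple(int(t) for t in v),3,(255,0,255) if a else (0,255,0),1)
    cv2.imwrite(f'pics/{n}2.png',im)
E
```

```text
clock: 6.58
tool_pos: [0.4897, -0.0512, 0.3241]
orientation: [-90.2, 0.2, 152.0]
force: [-0.9, -0.1, -0.4]
opening: -0.0
```

View pics/scene2.png

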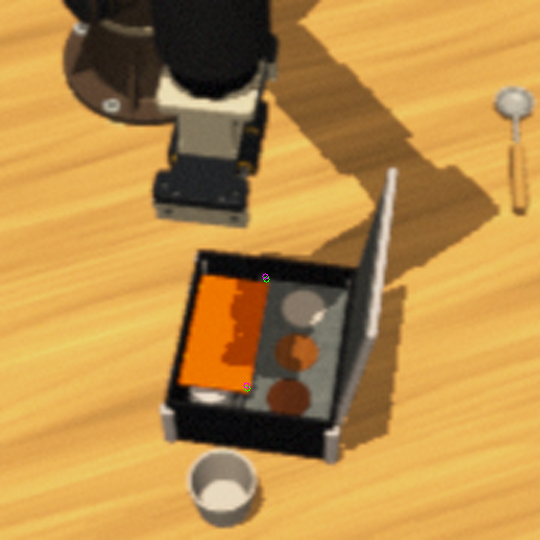

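View pics/side2.png

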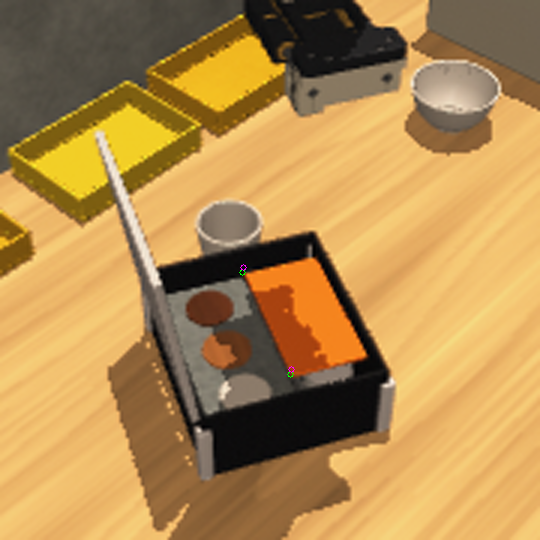

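The flap lies flat, with its edge along the predicted line. Now I go over the lid to its +y side.

```bash
python3 -m crank '[[[1,0,-10,-40,0],[1,0,-10,-85,0],[1,0,-10,-130,0],[1,0,-10,-175,0],[1,0,-10,-205,0],[1,0,-10,-205,0],[1,0,30,-205,0],[1,0,65,-205,0],[1,0,89,-205,0],[1,0,89,-205,0]]]'
python3 - <<'E'
from h import *
p=np.load('p.npy');o=ctrl.get_obs()
print((o['tool_pos']-[p[0],p[1],0])@R.from_euler('z',p[2]).as_matrix(),o['orientation'])
for n in['scene','side']:
    im=ctrl.snapshot(n)[:,:,::-1].copy()
    cv2.imwrite(f'pics/{n}3.png',cv2.resize(im[100:280,190:370],None,fx=3,fy=3,interpolation=cv2.INTER_CUBIC))
E
```

```text
clock: 7.92
tool_pos: [0.5833, 0.1285, 0.23]
orientation: [-89.8, -0.2, 152.0]
force: [0.1, -0.3, 1.1]
opening: 0.0002
[-0.00065589  0.167944    0.23001092] [-89.75516542  -0.18166838 151.99986487]
```

View pics/scene3.png

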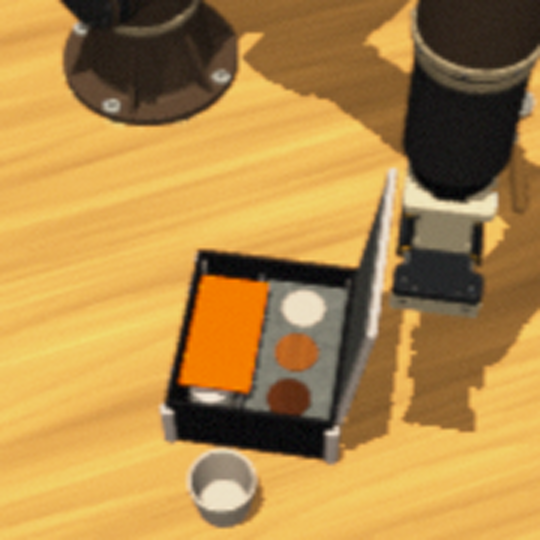

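View pics/side3.png

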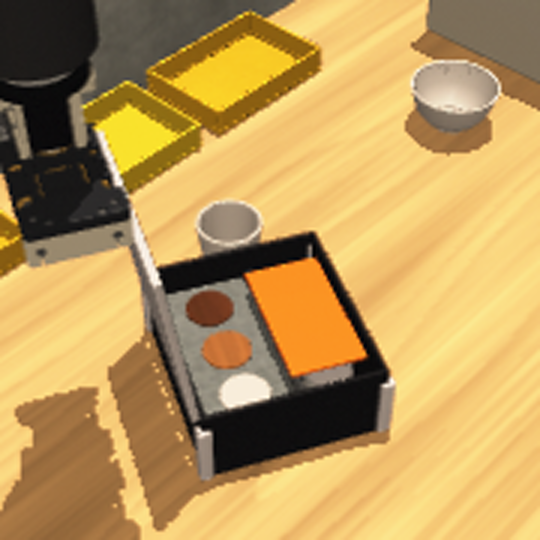

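The fingers are clear on the lid's outer side. I start pushing.

```bash
python3 -m crank '[[[1,0,-2,12,0],[1,0,-2,24,0],[1,0,-2,36,0],[1,0,-2,48,0],[1,0,-2,60,0],[1,0,-1,72,0],[1,0,0,84,0],[1,0,1,95,0],[1,0,2,104,0],[1,0,2,104,0]]]'
python3 - <<'E'
from h import *
p=np.load('p.npy');o=ctrl.get_obs()
print((o['tool_pos']-[p[0],p[1],0])@R.from_euler('z',p[2]).as_matrix(),o['orientation'])
for n in['side']:
    im=ctrl.snapshot(n)[:,:,::-1].copy()
    cv2.imwrite(f'pics/{n}4.png',cv2.resize(im[100:280,190:370],None,fx=3,fy=3,interpolation=cv2.INTER_CUBIC))
E
```

```text
clock: 9.28
tool_pos: [0.5354, 0.037, 0.2302]
orientation: [-89.9, -0.1, 152.0]
force: [0.9, 0.5, 0.9]
opening: 0.0005
[-1.25908312e-05  6.46410697e-02  2.30197507e-01] [-8.99137203e+01 -5.73459454e-02  1.51999182e+02]
```

View pics/side4.png

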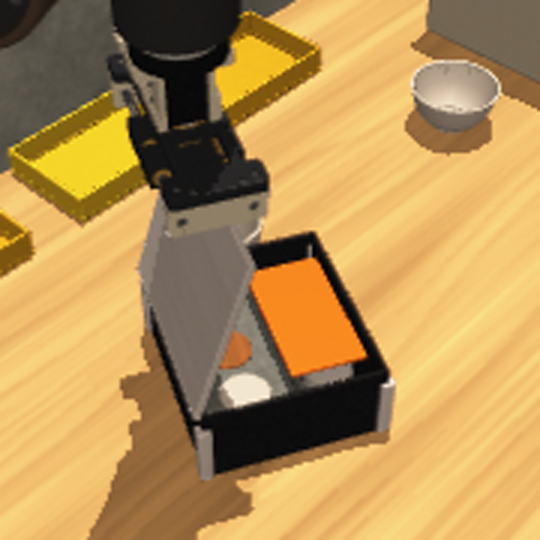

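The lid follows and is now at about 74°. I continue along the arc.

```bash
python3 -m crank '[[[1,0,5,17,0],[1,0,11,33,0],[1,0,21,50,0],[1,0,33,65,0],[1,0,47,79,0],[1,0,63,91,0],[1,0,80,100,0],[1,0,98,107,0],[1,0,116,112,0],[1,0,128,114,0],[1,0,135,115,0],[1,0,135,115,0]]]'
```

```text
clock: 10.82
tool_pos: [0.4819, -0.0638, 0.0951]
orientation: [-90.0, -0.0, 152.0]
force: [0.7, 0.5, -0.0]
opening: 0.0004
```

```bash
python3 -m crank '[[[1,0,1,0,0],[1,0,2,0,0],[1,0,3,0,0],[1,0,4,0,0],[1,0,4,0,0]]]'
```

```text
clock: 11.45
tool_pos: [0.4828, -0.0635, 0.0936]
orientation: [-90.0, 0.1, 152.1]
force: [-7.8, 2.4, 19.9]
opening: 0.0006
```

The lid stopped at z = 0.0936 (0.093 expected) with 20 N. I retreat and verify.

```bash
python3 -m crank '[[[1,0,-15,0,0],[1,0,-60,0,0],[1,0,-110,0,0],[1,0,-160,0,0],[1,0,-200,0,0],[1,0,-200,40,0],[1,0,-200,80,0],[1,0,-200,80,0],[1,0,-200,80,0]]]'
python3 - <<'E'
from h import *
p=np.load('p.npy')
for n in['scene','side']:
    im=ctrl.snapshot(n)[:,:,::-1].copy();C=cam(n)
    print(n,[(t,[round(x) for x in d[0]['extent']]) for t in ['cup','bowl','jug','jar','spoon'] if (d:=ctrl.find_in(n,t))])
    im=cv2.resize(im[100:280,190:370],None,fx=3,fy=3,interpolation=cv2.INTER_CUBIC)
    for a in (0,.06):
      q=(proj(C,case2w(p,[lidpt(a,x,.18,.008) for x in(-.1,.1)]))-[190,100])*3
      for v in q: cv2.circle(im,tuple(int(t) for t in v),3,(255,0,255) if a else (0,255,0),1)
    cv2.imwrite(f'pics/{n}5.png',im)
E
```

```text
clock: 12.58
tool_pos: [0.4449, -0.1343, 0.2918]
orientation: [-90.0, 0.0, 152.0]
force: [-0.4, 0.4, 0.7]
opening: 0.0005
scene [('cup', [254, 249, 22, 26]), ('jug', [102, 207, 48, 46]), ('jar', [401, 161, 27, 32]), ('spoon', [356, 128, 15, 38])]
side [('cup', [257, 167, 19, 18]), ('bowl', [334, 138, 19, 5]), ('jar', [96, 309, 44, 45]), ('spoon', [203, 332, 37, 87])]
```

View pics/scene5.png

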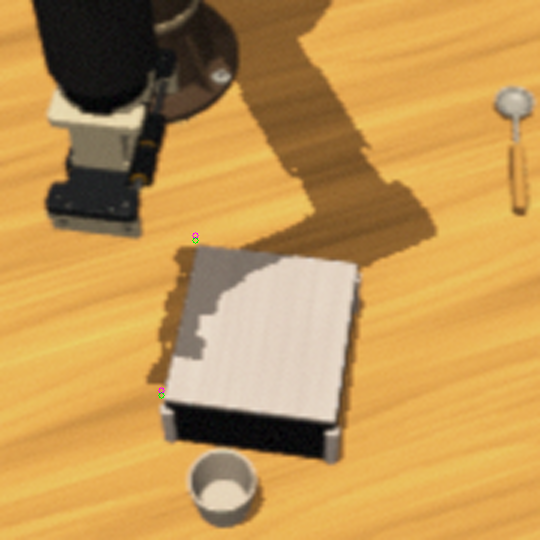

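View pics/side5.png

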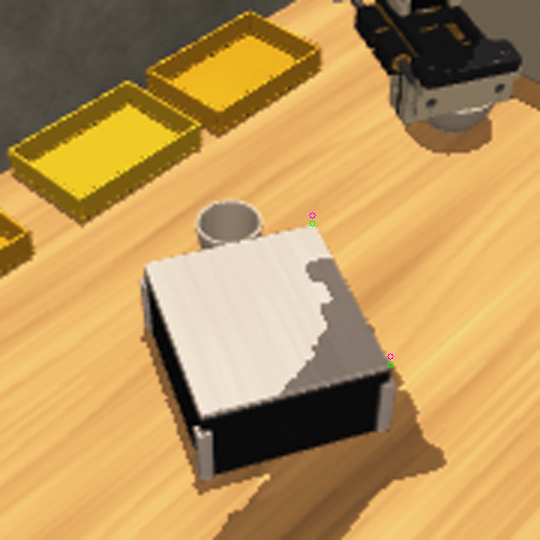

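The lid covers the rim evenly in both views. Its edge is at the shut prediction apart from the known 1-2 px fit bias, and the cup and other things have not moved.

```bash
python3 -c "
from plant import ctrl
print(ctrl.get_obs()['qvel'].round(2)); print(ctrl.close_job())"
```

```text
[-0.05 -0.07  0.03  0.03  0.    0.13]
the job is handed in; nothing more can be done
None
```

I folded the flap down flat, pushed the lid fully shut, let go, and handed the job in at about 12.7 s of the 61 s allowed. No verdict was reported. I pushed only with the closed fingertips; neither flap nor lid was taken between the fingers.

- **Flap:** it stopped at a tip height of 78.0 mm with about 18 N. That is its exact folded height.
- **Lid:** it stopped at 93.6 mm against 93 mm nominal, with about 20 N, so it is within about 0.005 rad of shut.
- **Final pictures:** both fixed views show the lid flush on the rim and the gripper clear of everything. The cup, jug, jar and spoon were found within a few pixels of where they began.
- **Tins:** they looked undisturbed before the lid closed over them, and could not be checked after that.

**Checks that disagreed or fell short:**
- My camera fit of the case left up to about 3.5 px of error in places. The predicted lid edge therefore sits 1–4 px off the picture, too coarse to confirm the lid angle. I relied on the contact heights instead.
- The bowl was partly hidden by the gripper in the last side view and was not detected in the last scene view. The arm never went near it.

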